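Fit the idler and hold the tensioner back on a tube roller mixer

TASK

The white roller mixer's drive is being serviced with its cover off. First set the loose idler block down into the blue-rimmed seat on the mixer's deck, roller upwards and fully home, and let go of it; then push the red sprung tensioner arm by its yellow post back past its ratchet click and keep holding it pressed back there with the gripper, clear of the pawl so the gripper and not the pawl bears the spring, ready for a colleague to slip on the belt. Finish while still holding the arm back, and leave the dish stack, jar and screwdriver where they are.

Things in the scene. Friction and masses are not known exactly. Their poses are not given: they have to be found in the camera images.
- mixer: White roller mixer, cover off, fixed to the bench. Origin on the bench under the centre of its flat drive deck (50 mm high; 220 mm in x, 300 in y); its x points to the black rollers on the far side (tops 75 mm high), y left, z up. On the deck, mixer x,y in mm: black pulley (65,95) radius 33, 34 high; brass pulley (-75,-118) radius 14, 32 high; pawl guide x -48..-14, y -136..-80, 28 high.
- seat (a point): Centre of the floor (the deck, 50 mm above the bench) of the blue-rimmed rectangular seat for the idler; axes as the mixer's. Inside 56 mm along x, 36 mm along y; rim 10 mm high, 6 mm thick, open above.
- idler: Idler block: aluminium, 50 mm (its x) by 30 mm (its y) by 30 mm high, with a black grooved upright roller 29 mm across on top; 55 mm high in all, 0.11 to 0.23 kg. Origin at the centre of its underside, z up. Stands on the bench left or right of the mixer. In the seat its x lies along the seat's x, either way round. Grip it across its y.
- tensioner (a joint): Angle (rad) of the red arm about an upright pivot at mixer (-30,100) mm. 0 = rest, swung towards the robot; grows as the post is pushed to mixer +x; back stop 0.62. The spring takes 4 N at the post at rest, 10 N at the stop; climbing the pawl's bevel (about 0.2 to 0.32) takes up to 8 N more. The pawl clicks in at 0.38; let go, the arm rests on it at 0.385. Clear of the pawl: over 0.43.
- pawl (a joint): Travel (m) of the brass sprung pawl slider: 0 = sprung out, up to 0.012 pushed back (to mixer -y). The arm's nose pushes it back on its bevel in passing, then it springs out to 0 again (the click). It need not be touched.
- dishes: Bystander: stack of closed culture dishes, 62 mm across, 73 mm high, on the bench on the side where the idler is not. Origin at the centre of its underside.
- jar: Bystander: reagent jar with blue cap, 64 mm across, 110 mm high, on the bench. Origin at the centre of its underside.
- driver: Bystander: screwdriver lying on the bench, 170 mm long along its x, origin at the middle of its underside.
- post: Yellow upright push post, 18 mm across, on the arm 115 mm from the pivot. Origin at the centre of its foot, 65 mm above the bench, level with the top of the arm's bar (18 mm wide); post top 110 mm above the bench. At rest at mixer (-64,-10) mm; pushed, it moves almost straight along mixer +x (under 7 mm sideways) to (6,-9) at the stop. It can turn stiffly on its own axis.
There are look-alikes about, which are no part of the job. Of the things that look like the idler, take the one that is farthest to the robot's right at the start.

How it is judged:
On the way, in this order (a step that is already met when the one before it is completed fails the run):
1. the idler block stands fully home in the seat, let go (z of idler in the frame of seat between -0.004 and 0.004 m and horizontal distance between idler and seat below 0.006 m and angle between idler's own z axis and vertical below 0.1 rad and contact force between the fingers and idler below 0.2 N), for 0.2 s.
2. the tensioner arm is pushed back past the click, the pawl sprung out behind it (value of joint tensioner above 0.43 rad and value of joint pawl below 0.003 m), for 0.2 s.
At the end, for the whole second after the job is handed in: The idler block is home in the seat (underside within 4 mm of the floor, within 6 mm of the centre, upright) and let go; the tensioner arm is held still by the fingers on its yellow post (over 2 N) at 0.43 rad or more, past the click at 0.385, with the pawl sprung out (all of step 1 and all of step 2 and linear speed of idler below 0.02 m/s and velocity of joint tensioner between -0.05 and 0.05 rad/s and contact force between the fingers and post above 2 N); the arm keeps its last pose, push and grip.
It fails at once if the dish stack, jar or screwdriver is shifted by more than 25 mm or tipped over (distance of any of dishes, jar, driver from where it was at the start of the episode above 0.025 m or angle between any of dishes, jar's own z axis and vertical above 0.5 rad).
It also fails if it takes over 53 s, if anything falls off the work surface, if the arm or the gripper's body presses on something with over 40 N, if the wrist force passes 120 N, or if a joint passes its speed limit or range.

ROBOT

A 6-joint arm with a two-finger parallel gripper is mounted at the origin on the work surface. World frame = base frame: x ahead of the robot, y to its left, z up, the work surface at z = 0. Lengths are in m, angles in rad, forces in N, time in s.
With the tool pointing down it reaches from about 0.375 to 0.975 m from the base axis. Payload 3.8 kg.
Tool frame: the origin (TCP) lies midway between the tips of the shut fingers; the grasp point (between the pads) lies 19 mm behind it; x points along the fingers, y is the direction in which the jaws open and shut, and the axes are right-handed (so a half turn about x gives the same grasp; the last joint's range is limited). The gripper opens to 88 mm and grips with 3 to 60 N. Pads are 18 mm wide; open, the fingers measure 123 mm over their backs; the gripper's body (75 mm by 187 mm) begins 45 mm behind the grasp point.
Start: joints at [-1.331, 0.264, 1.604, -0, 1.274, -0.037], TCP at [0.184, -0.649, 0.239] pointing down, gripper open.
Joint ranges: [-2.63, 2.63], [-0.94, 2.18], [0.31, 2.57], [-1.31, 4.45], [0, 2.66], [-2.55, 2.55]. Speed limits (rad/s): [2.57, 2.57, 3.14, 3.14, 3.14, 3.14].

INTERFACE

Orientations are given as a rotation vector (axis times angle).
In Python, from cell import manip, inverse_kinematics, cams, order gives the robot as it stands. Calls block until the motion is done:
- manip.move_pose(position, orientation): joint-space move of the TCP to a pose.
- manip.move_linear(position, rate=0.15, rot=None): straight line of the TCP; rot=None keeps the orientation; rate is the mean speed in m/s.
- manip.set_joints(angles): joint-space move.
- manip.set_gripper(opening, force=None): finger opening in m; force is the grip in N (None keeps the last); returns when the fingers have stopped.
- manip.dwell(seconds).
- inverse_kinematics(position, orientation): joint angles nearest the present ones, or None.
- manip.state(): the state.
- cams.capture(name): name is "scene" or "side" or "wrist"; returns a dict with "image" (480x640x3 uint8, blue, green, red), "z_map" (480x640 float32, m along the optical axis (not along the pixel's ray), 0 where there is no reading), "intrinsics" (3x3 intrinsics, pixels), "k1" (the pictures are not rectified: a ray, as slopes to the right and down, at radius r is drawn at 1 + k1 r^2 times it, then the intrinsics apply), "position" and "orientation" of the camera in the world; the wrist camera has in their place "T_tool_cam" (4x4, takes a point from camera to tool coordinates, whose origin is the TCP and whose axes are the tool frame's). Camera axes: x right, y down, z forward; pixel columns grow to the right and rows downward; lengths in m; the calibration is good to about 2 mm. A picture is of the moment at which its call begins: read the wrist's pose just before it.
A pose or a line that the arm cannot do raises manip.IKError and nothing moves.
- order.close_job(): hands the job in, once; it reports no verdict.
The state is a dict: "clock": time; "joint_pos": joint angles; "joint_velocities": joint speeds; "tau": joint torques, N m; "tool_pos": TCP position; "tcp_rot": TCP orientation; "contact_force": force on the tool from outside, world axes, zero at the start; "moment": the same for the moment, N m; "gripper_width": finger opening in m.
Only numpy, scipy, OpenCV 4.12 (cv2) and the standard library are available. Lean on these libraries where they do the work, as an engineer would, in place of code of your own. Each camera call takes 0.05 s, during which the arm holds its last target. There are 200 camera calls.

## Working session

There is one attempt and no reset: what is moved stays moved. The work goes in short steps, each a Python script; the robot and the scene stay as the last script left them, time stands still between calls to the robot, and variables do not carry over. Pictures are saved under pics/ and viewed, about 8 in all and at most 12, crops included, and the job is handed in when it is done.

```bash
ls; mkdir -p pics
cat > h.py <<'E'
import numpy as np, cv2
from scipy.spatial.transform import Rotation as R
from cell import manip, inverse_kinematics, cams, order
def grab(name):
    s=manip.state(); c=cams.capture(name)
    if name=="wrist":
        T=np.eye(4); T[:3,:3]=R.from_rotvec(s["tcp_rot"]).as_matrix(); T[:3,3]=s["tool_pos"]; T=T@np.array(c["T_tool_cam"])
    else:
        T=np.eye(4); o=np.array(c["orientation"]); T[:3,:3]=o if o.shape==(3,3) else R.from_rotvec(o).as_matrix(); T[:3,3]=c["position"]
    K=np.array(c["intrinsics"]); k1=float(c["k1"])
    v,u=np.mgrid[:480,:640]
    P=cv2.undistortPoints(np.stack([u.ravel(),v.ravel()],1).astype(np.float64)[:,None],K,np.array([k1,0,0,0.]))[:,0]
    z=c["z_map"].ravel().astype(float)
    X=np.c_[P*z[:,None],z]@T[:3,:3].T+T[:3,3]; X[z==0]=np.nan
    return c["image"],X.reshape(480,640,3),T,P.reshape(480,640,2)
def onplane(T,P,u,v,h):
    d=T[:3,:3]@np.r_[P[v,u],1]; return T[:3,3]+d*(h-T[2,3])/d[2]
E
python3 - <<'E'
from h import *
s=manip.state(); print(s["clock"],s["tcp_rot"],s["gripper_width"])
for n in("scene","side"):
    im,X,T,P=grab(n); cv2.imwrite(f"pics/{n}0.png",im); np.savez(f"{n}0.npz",im=im,X=X,T=T,P=P); print(n,T.round(3).tolist())
E
```

```text
pics
0.0 [ 2.07392513  0.29126154 -2.07441194] 0.08814008754263482
scene [[0.779, 0.351, -0.52, 1.092], [0.627, -0.406, 0.665, -0.74], [0.022, -0.844, -0.536, 0.688], [0.0, 0.0, 0.0, 1.0]]
side [[-0.854, -0.383, 0.352, 0.09], [-0.52, 0.61, -0.598, 0.707], [0.015, -0.694, -0.72, 0.955], [0.0, 0.0, 0.0, 1.0]]
```

View pics/scene0.png

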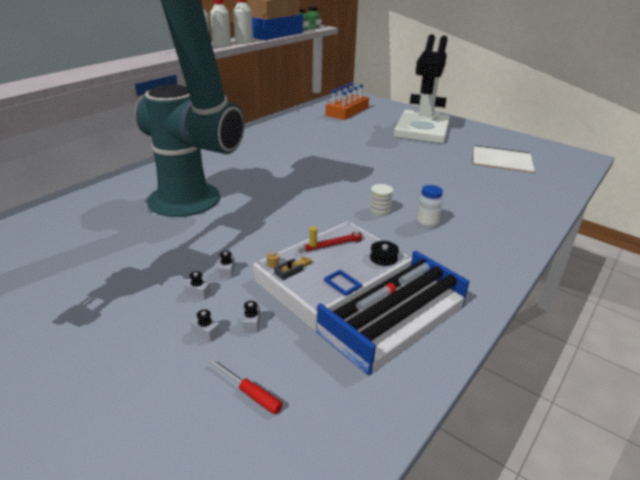

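View pics/side0.png

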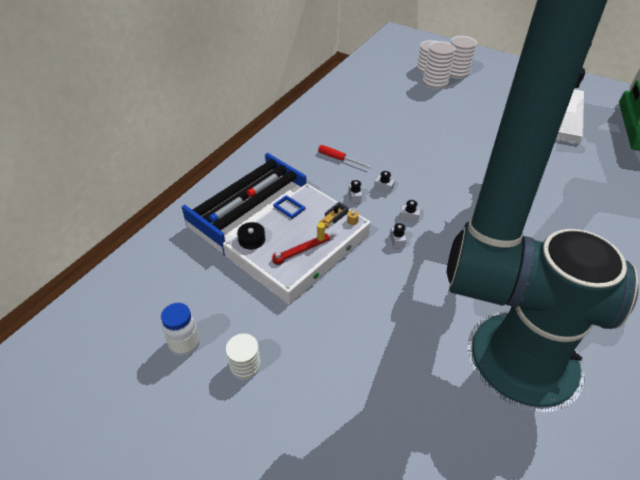

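Idler candidates in the scene picture: (226,262), (196,283), (204,323) and (250,313). Next I compute their y positions, the mixer pose and the seat.

Run:
```python
from h import *
for n in("scene","side"):
    d=np.load(n+"0.npz"); im,X,T,P=d["im"],d["X"],d["T"],d["P"]
    hsv=cv2.cvtColor(im,cv2.COLOR_BGR2HSV); Z=X[...,2]
    m=((Z>0.015)&(Z<0.062)&(X[...,0]<1.2)&(X[...,0]>.2)).astype(np.uint8)
    k,l,st,c=cv2.connectedComponentsWithStats(m)
    print(n)
    for i in range(1,k):
        if st[i,4]>60:
            q=X[l==i]; t=q[q[:,2]>.045]
            print(c[i].round(),st[i,4],np.median(q,0).round(3),"top",np.median(t,0).round(3) if len(t) else None,len(t))
    # white deck plane
    m=((abs(Z-.05)<.004)).astype(np.uint8); k,l,st,c=cv2.connectedComponentsWithStats(m); i=1+np.argmax(st[1:,4])
    q=X[l==i][:,:2].astype(np.float32); print("deck",cv2.minAreaRect(q),np.median(X[l==i][:,2]))
    b=(hsv[...,0]>100)&(hsv[...,0]<130)&(hsv[...,1]>130)&(Z>.045)&(Z<.07)
    k,l,st,c=cv2.connectedComponentsWithStats(b.astype(np.uint8))
    for i in range(1,k):
        if st[i,4]>40:
            q=X[l==i]; print("blue",c[i].round(),st[i,4],cv2.minAreaRect(q[:,:2].astype(np.float32)),np.median(q[:,2]))
    y=(hsv[...,0]>20)&(hsv[...,0]<35)&(hsv[...,1]>150)&(Z>.07)&(Z<.13); print("post",np.median(X[y],0),y.sum())
    for nm,lo,hi in(("tall",.06,.13),):
        m=((Z>lo)&(Z<hi)).astype(np.uint8);k,l,st,c=cv2.connectedComponentsWithStats(m)
        for i in range(1,k):
            if st[i,4]>60: print(nm,c[i].round(),st[i,4],np.median(X[l==i],0).round(3),cv2.minAreaRect(X[l==i][:,:2].astype(np.float32)))
d=np.load("scene0.npz")["im"]; cv2.imwrite("pics/c1.png",cv2.resize(d[220:360,150:350],None,fx=4,fy=4,interpolation=2))
```

```text
scene
[572.  89.] 1262 [0.593 2.054 0.038] top [0.591 2.054 0.053] 453
[425. 126.] 1092 [0.279 0.957 0.038] top [0.234 1.074 0.053] 68
[380. 202.] 314 [0.497 0.3   0.039] top [0.496 0.3   0.054] 112
[428. 215.] 365 [0.635 0.323 0.04 ] top [0.636 0.324 0.054] 138
[351. 290.] 10956 [ 0.639 -0.072  0.049] top [ 0.597 -0.053  0.05 ] 6982
[226. 262.] 301 [ 0.377 -0.168  0.032] top [ 0.372 -0.162  0.052] 89
[197. 283.] 413 [ 0.386 -0.262  0.03 ] top [ 0.381 -0.257  0.051] 106
[400. 303.] 393 [ 0.763 -0.041  0.036] top [ 0.771 -0.041  0.059] 167
[251. 314.] 407 [ 0.548 -0.256  0.032] top [ 0.542 -0.25   0.051] 126
[205. 323.] 482 [ 0.498 -0.333  0.03 ] top [ 0.491 -0.328  0.051] 136
[351. 315.] 67 [ 0.707 -0.135  0.036] top [ 0.714 -0.147  0.059] 31
[260. 394.] 591 [ 0.693 -0.378  0.022] top None 0
deck ((0.6459579467773438, -0.029735416173934937), (0.3027975559234619, 0.3720145523548126), 79.87672424316406) 0.049850251498199216
blue [416. 258.] 52 ((0.72572261095047, 0.094950370490551), (0.015059808269143105, 0.03149889409542084), 48.111793518066406) 0.06128523322604751
blue [342. 282.] 27
[... 4823 characters left out ...]
((0.5312133431434631, -0.016310587525367737), (0.2518620789051056, 0.07634377479553223), 75.0378646850586)
tall [251. 233.] 533 [0.652 0.072 0.079] ((0.6562135219573975, 0.06843403726816177), (0.065362349152565, 0.06611941754817963), 33.861454010009766)
tall [178. 322.] 1049 [0.614 0.359 0.107] ((0.622491717338562, 0.3521275818347931), (0.05955996364355087, 0.06112174317240715), 27.342605590820312)
tall [531. 352.] 1884 [0.005 0.058 0.092] ((-0.005672954022884369, 0.03296419605612755), (0.07898150384426117, 0.15504120290279388), 89.34410858154297)
tall [241. 349.] 764 [0.485 0.329 0.072] ((0.4866102337837219, 0.3266451060771942), (0.060584984719753265, 0.06199542433023453), 57.5677375793457)
```

View pics/c1.png

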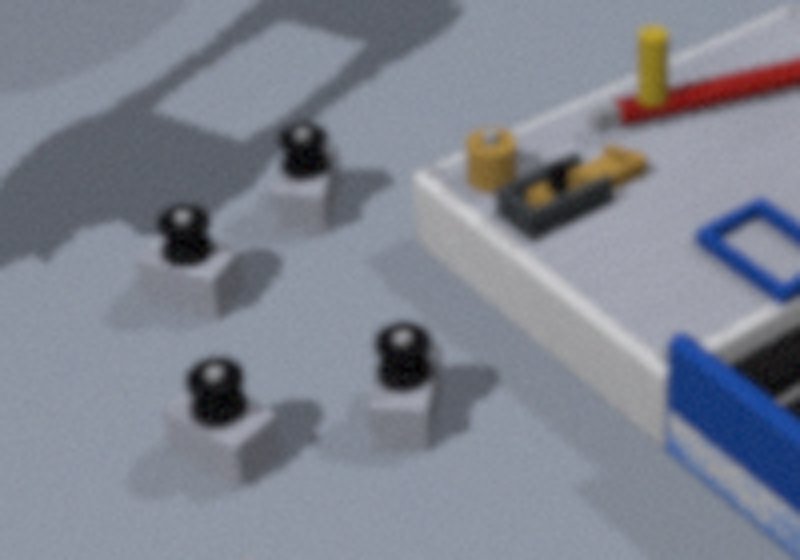

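Picture 3 (crop) shows four identical blocks. The one at scene (205,323) has y=-0.328, against -0.162, -0.257 and -0.250 for the others. It is farthest right, so it is the target. The mixer yaw is about -10° with its origin near (0.574,-0.016), and the two cameras and pulleys agree on this. Next is a look from near.

```bash
cat >> h.py <<'E'
def down(a):  # a: world azimuth of the jaw axis
    c,s=np.cos(a),np.sin(a)
    return R.from_matrix(np.array([[0,c,s],[0,s,-c],[-1,0,0.]])).as_rotvec()
def jaw(): 
    y=R.from_rotvec(manip.state()["tcp_rot"]).as_matrix()[:,1]; return np.arctan2(y[1],y[0])
E
python3 - <<'E'
from h import *
c=cams.capture("wrist"); print(np.array(c["T_tool_cam"]).round(3).tolist(),c["intrinsics"]); a=jaw(); print("jaw",a)
Tt=np.array(c["T_tool_cam"])
tgt=np.array([.491,-.326,.03])
# aim camera axis at target with TCP z .25
rv=down(a); Rw=R.from_rotvec(rv).as_matrix(); co=Rw@Tt[:3,3]; cd=Rw@Tt[:3,2]
p=np.array([0,0,.25]); h=p[2]+co[2]-.03; off=co[:2]+cd[:2]*h/(-cd[2]); p[:2]=tgt[:2]-off; print(p, cd)
manip.move_pose(p,rv); print(manip.state()["clock"])
im,X,T,P=grab("wrist"); cv2.imwrite("pics/w1.png",im); np.savez("w1.npz",im=im,X=X,T=T,P=P)
E
```

```text
[[0.001, -0.297, 0.955, -0.145], [1.0, 0.001, -0.0, -0.001], [-0.0, 0.955, 0.297, -0.077], [0.0, 0.0, 0.0, 1.0]] [[371.79481231   0.         319.4918743 ]
 [  0.         371.79481231 249.20024644]
 [  0.           0.           1.        ]]
jaw -1.2939589269655585
[ 0.52699246 -0.31702544  0.25      ] [-0.28603694 -0.08078347 -0.95480726]
1.8917
```

View pics/w1.png

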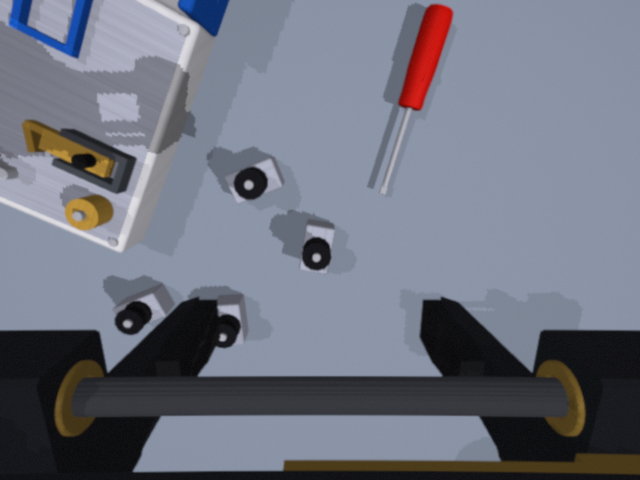

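The wrist picture shows the target idler at (317,248), its long side nearly vertical in the image. The seat is partly visible at the top left, (50,20). Now I fit the idler's pose.

Run:
```python
from h import *
d=np.load("w1.npz"); X=d["X"]; Z=X[...,2]
near=np.hypot(X[...,0]-.491,X[...,1]+.326)<.05
m=near&(Z>.008)&(Z<.04)
q=X[m][:,:2].astype(np.float32); print(m.sum(),cv2.minAreaRect(q))
t=near&(Z>.026)&(Z<.034); q=X[t][:,:2].astype(np.float32); print("top face",t.sum(),cv2.minAreaRect(q),np.median(X[t][:,2]))
r=near&(Z>.05); q=X[r][:,:2].astype(np.float32); print("roller",r.sum(),cv2.minEnclosingCircle(q),np.median(X[r][:,2]))
print("bench",np.nanmedian(Z[near&(Z<.008)]))
```

```text
796 ((0.4887527525424957, -0.3241121768951416), (0.05058540031313896, 0.030112629756331444), 5.986599445343018)
top face 616 ((0.48870086669921875, -0.3240562975406647), (0.05054452642798424, 0.029914235696196556), 5.664805889129639) 0.029160304443241858
roller 603 ((0.4887421727180481, -0.32382887601852417), 0.014726953580975533) 0.05135230154682002
bench -0.0007208331506753374
```

Run:
```python
from h import *
a=np.deg2rad(5.8)-np.pi/2; x,y=.4887,-.324
manip.set_gripper(.06)
manip.move_pose([x,y,.12],down(a)); manip.move_linear([x,y,.014],.08)
f0=manip.state()["contact_force"]
manip.set_gripper(0.0,25); s=manip.state(); print("w",s["gripper_width"])
manip.move_linear([x,y,.20],.15); s=manip.state(); print("w",s["gripper_width"],np.array(s["contact_force"])-f0,s["clock"])
Tt=np.array(cams.capture("wrist")["T_tool_cam"])
a=np.deg2rad(-10)-np.pi/2; rv=down(a); Rw=R.from_rotvec(rv).as_matrix(); co=Rw@Tt[:3,3]; cd=Rw@Tt[:3,2]
tgt=np.array([.640,-.073,.055]); p=np.array([0,0,.24]); h=p[2]+co[2]-.055; off=co[:2]+cd[:2]*h/(-cd[2]); p[:2]=tgt[:2]-off
p[:2]-=0.0
manip.move_pose(p,rv); s=manip.state(); print(p,s["tool_pos"],s["clock"],s["gripper_width"])
im,X,T,P=grab("wrist"); cv2.imwrite("pics/w2.png",im); np.savez("w2.npz",im=im,X=X,T=T,P=P,tp=s["tool_pos"])
```

```text
w 0.030089622166124437
w 0.029979313660422266 [ 0.54090123  1.07208977 -2.41827484] 6.55
[ 0.66579763 -0.07867478  0.24      ] [ 0.66521241 -0.07946694  0.23934456] 7.7667 0.029549317154909324
```

View pics/w2.png

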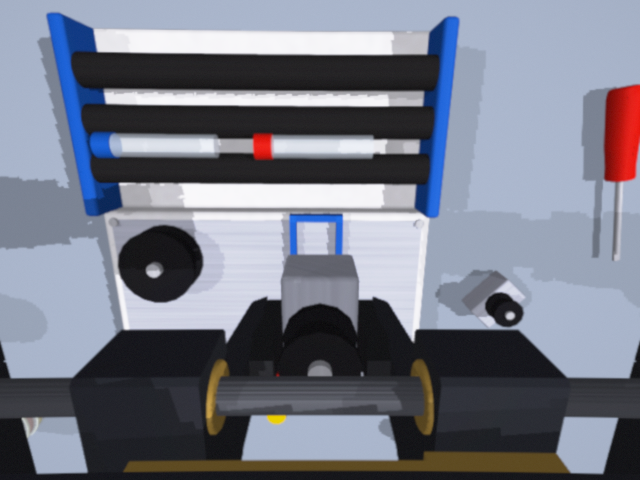

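Picture 5: the block is held upright and square. The far half of the seat rim is visible at (292-342, 214-255), with the pulley at (160,263). I fit the seat from the rim and the pulley.

Run:
```python
from h import *
d=np.load("w2.npz"); X,im,tp=d["X"],d["im"],d["tp"]; hsv=cv2.cvtColor(im,cv2.COLOR_BGR2HSV); Z=X[...,2]
b=(hsv[...,0]>100)&(hsv[...,0]<130)&(hsv[...,1]>130); b[:205]=0; b[258:]=0; b[:,:280]=0; b[:,355:]=0
print("rim z",np.median(Z[b]),b.sum())
bt=b&(abs(Z-.06)<.004)
for yaw in(-9,-9.5,-10,-10.5,-11):
    Rm=R.from_euler('z',yaw,degrees=True).as_matrix()[:2,:2]
    q=X[bt][:,:2]@Rm   # mixer-axis coords
    top=q[q[:,0]>np.max(q[:,0])-.005]
    xf=np.percentile(q[:,0],99.); 
    side=q[q[:,0]<xf-.010]; l=side[side[:,1]>np.median(top[:,1])]; r=side[side[:,1]<np.median(top[:,1])]
    sl=np.polyfit(l[:,0],l[:,1],1)[0],np.polyfit(r[:,0],r[:,1],1)[0]
    cy=(np.median(l[:,1])+np.median(r[:,1]))/2; cen=Rm@np.array([xf-.034,cy])
    print(yaw,"slopes",np.round(sl,3),"sep",np.median(l[:,1])-np.median(r[:,1]),"far",xf,"med far",np.median(top[:,0]),"cen",cen)
p=(Z>.078)&(Z<.09)&(np.hypot(X[...,0]-.655,X[...,1]-.067)<.05); print("pulley",cv2.minEnclosingCircle(X[p][:,:2].astype(np.float32)),np.median(Z[p]))
# held block: top face points about TCP
Rm=R.from_euler('z',-10,degrees=True).as_matrix()[:2,:2]
q=(X[...,:2]-tp[:2])@Rm; bl=(np.abs(q).max(-1)<.04)&(Z>tp[2]-.02)&(Z<tp[2]+.022)
u=bl&(abs(Z-(tp[2]+.016))<.005); u[:250]=0
qq=q[bl]; print("block",np.percentile(qq,[1,99],axis=0)*1e3,"topface z-tcp",np.median(Z[u])-tp[2],np.percentile(q[u],[1,99],axis=0)*1e3)
```

```text
rim z nan 802
-9 slopes [-0.013 -0.016] sep 0.04199278238387716 far 0.6759265352873212 med far 0.6737567298679622 cen [ 0.63871058 -0.07082544]
-9.5 slopes [-0.005 -0.007] sep 0.04186188052060726 far 0.6754973050818106 med far 0.673341263113076 cen [ 0.63858842 -0.07068715]
-10 slopes [0.004 0.002] sep 0.04170999981465522 far 0.6750802006368599 med far 0.6729106280699915 cen [ 0.63853038 -0.070548  ]
-10.5 slopes [0.012 0.011] sep 0.041534746517396484 far 0.6746992778786564 med far 0.6725904725439 cen [ 0.63855614 -0.07043534]
-11 slopes [0.02  0.019] sep 0.041373112675139156 far 0.6743453646511584 med far 0.6722371226531321 cen [ 0.63865987 -0.07032938]
pulley ((0.653736412525177, 0.0684695616364479), 0.032884031534194946) 0.07837668764178987
block [[ -2.28070641 -26.77606281]
 [ 24.8934417   28.2529894 ]] topface z-tcp 0.015203642406186851 [[ -2.74500496 -26.81899176]
 [ 24.70766889  28.45954796]]
```

Run:
```python
from h import *
g=np.array([.6383,-.0716]); rv=down(np.deg2rad(-99.8)); 
manip.move_pose([*g,.15],rv); manip.dwell(.3); s=manip.state(); e=g-s["tool_pos"][:2]; ez=.15-s["tool_pos"][2]; f0=np.array(s["contact_force"]); print("err",e,ez)
g2=g+e
manip.move_linear([*g2,.084],.1)
for z in(.076,.070,.067,.0655,.0645,.0635,.0625):
    manip.move_linear([*g2,z+ez],.03); s=manip.state(); f=np.array(s["contact_force"])-f0
    print(z,np.round(s["tool_pos"],4),f.round(1))
    if abs(f[2])>8 or np.hypot(*f[:2])>8: break
print(s["clock"],s["gripper_width"])
```

```text
err [-0.00198191  0.00043994] -0.0025680801020824817
0.076 [ 0.6361 -0.0711  0.0732] [-0.7  0.2  1.3]
0.07 [ 0.636  -0.0711  0.0671] [-0.8  0.8  1.3]
0.067 [ 0.6362 -0.0712  0.0643] [-0.3  0.1  1.1]
0.0655 [ 0.6363 -0.0711  0.0642] [-5.1  0.7  8.6]
10.7417 0.02980250561767622
```

The "error" I corrected for was only unsettled motion, so the block sits about 2 mm off in x. It has still dropped to floor height, TCP 0.0642, where resting on the rim would give 0.074. I recentre it, release and check.

Run:
```python
from h import *
manip.move_linear([.6362,-.0711,.0665],.03)
manip.move_linear([.6383,-.0716,.0665],.03); manip.dwell(.2); print(manip.state()["tool_pos"])
manip.move_linear([.6383,-.0716,.0643],.03); manip.dwell(.2); s=manip.state(); print(s["tool_pos"],s["contact_force"])
manip.set_gripper(.045); print(manip.state()["tool_pos"])
manip.move_linear([.6383,-.0716,.15],.12)
Rm=R.from_euler('z',-9.8,degrees=True).as_matrix()[:2,:2]
c=np.array([.6383,-.0716])+Rm@np.array([.02,0])
manip.move_linear([*c,.24],.15); manip.dwell(.3)
im,X,T,P=grab("wrist"); s=manip.state(); print(s["clock"],s["tool_pos"]); cv2.imwrite("pics/w3.png",im)
hsv=cv2.cvtColor(im,cv2.COLOR_BGR2HSV); Z=X[...,2]
near=np.hypot(X[...,0]-.638,X[...,1]+.071)<.045
q=X[...,:2]@Rm
for n,m in(("rim",near&(abs(Z-.06)<.003)&(hsv[...,1]>110)&(hsv[...,0]>95)),("top",near&(abs(Z-.08)<.004)),("roller",near&(Z>.098)&(Z<.11))):
    print(n,m.sum(),cv2.minAreaRect(X[m][:,:2].astype(np.float32)),np.median(Z[m]),(np.percentile(q[m],[1,99],axis=0)*1e3).round(1).tolist())
y=(hsv[...,0]>20)&(hsv[...,0]<35)&(hsv[...,1]>150)&(abs(Z-.11)<.006); y&=np.hypot(X[...,0]-.51,X[...,1]+.014)<.04
if y.sum(): print("post",y.sum(),cv2.minEnclosingCircle(X[y][:,:2].astype(np.float32)))
```

```text
[ 0.63819818 -0.0715741   0.06631145]
[ 0.6381609  -0.07154788  0.06422318] [ 0.23867495 -0.26270516 -1.46457009]
[ 0.63846393 -0.07163178  0.06451889]
14.3167 [ 0.65755393 -0.07492854  0.23915818]
rim 1263 ((0.6387754678726196, -0.07040665298700333), (0.047852665185928345, 0.06772644817829132), 79.77932739257812) 0.05925427256544602 [[607.8, 15.5], [675.1, 63.0]]
top 859 ((0.6383273601531982, -0.07066791504621506), (0.03001205064356327, 0.04957016929984093), 80.12483978271484) 0.07915109972126844 [[616.5, 24.1], [665.6, 53.9]]
roller 958 ((0.6380307078361511, -0.07072413712739944), (0.028158361092209816, 0.02837926149368286), 59.932960510253906) 0.10128626948820896 [[627.6, 25.7], [654.3, 52.2]]
```

View pics/w3.png

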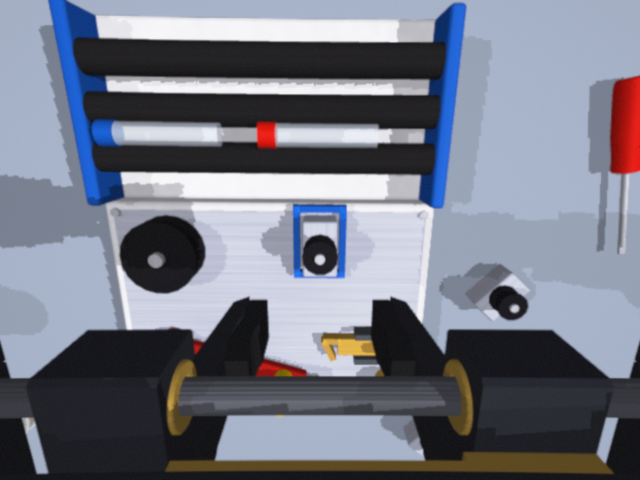

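Picture 6: the idler stands at (320,253) inside the blue rim, within 0.5 mm of the seat centre. Its top face is at the correct height and square to the seat. The gripper is clear of it. Next I grip the post with the jaws along mixer x, keeping the gripper body above the roller.

```bash
cat >> h.py <<'E'
RM=R.from_euler('z',-9.8,degrees=True).as_matrix()[:2,:2]; O=np.array([.5735,-.0150])
def post(th):
    c,s=np.cos(th),np.sin(th); return O+RM@(np.array([-.030,.100])+np.array([[c,-s],[s,c]])@np.array([-.034,-.110]))
E
python3 - <<'E'
from h import *
p=post(0); rv=down(np.deg2rad(-9.8)); print(p,post(.52))
manip.set_gripper(.05)
manip.move_pose([*p,.20],rv); manip.dwell(.2)
manip.move_linear([*p,.072],.1); manip.dwell(.3); s=manip.state(); print(s["tool_pos"],s["contact_force"],s["joint_pos"])
im,X,T,P=grab("wrist"); cv2.imwrite("pics/w4.png",im)
manip.set_gripper(0,30); manip.dwell(.2); s=manip.state(); print("w",s["gripper_width"],s["tool_pos"],s["contact_force"],s["clock"])
E
```

```text
[ 0.5087318  -0.01396067] [ 0.56661895 -0.02634841]
[ 0.50899242 -0.01399127  0.07239066] [-0.31758286 -1.06990128  0.35602582] [-7.63995441e-02  1.19950887e-01  2.10906302e+00 -5.50967870e-06
  9.11836349e-01  9.46498770e-02]
w 0.017193073524690163 [ 0.50848785 -0.01394124  0.07193135] [-2.46612656  0.36372082  1.73497484] 18.7333
```

View pics/w4.png

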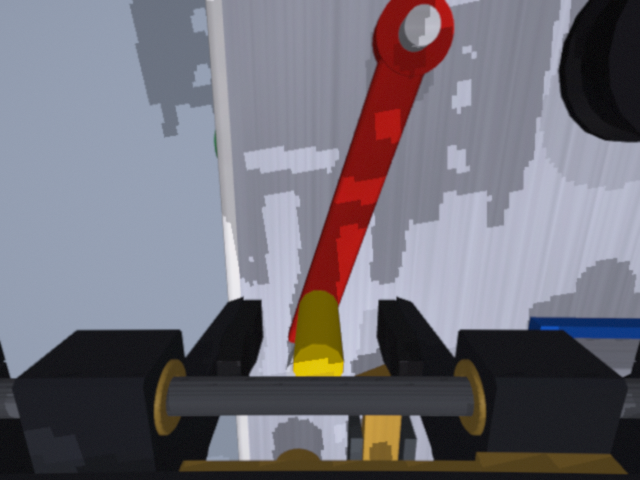

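Picture 7: the yellow post at (318,335) is centred between the jaws, and it is now gripped (width 17 mm). Now I push along the arc.

Run:
```python
from h import *
f0=np.array(manip.state()["contact_force"])
for th in(.1,.2,.27,.34,.41,.48,.54):
    manip.move_linear([*post(th),.072],.04); s=manip.state(); t=np.array(s["tool_pos"])
    v=RM.T@(t[:2]-O)-np.array([-.03,.1]); ang=np.arctan2(v[1],v[0])-np.arctan2(-.110,-.034)
    print(th,"actual",round(ang,3),"r",np.hypot(*v).round(4),(np.array(s["contact_force"])).round(1),round(s["gripper_width"],4))
manip.dwell(.6); s=manip.state(); t=np.array(s["tool_pos"]); v=RM.T@(t[:2]-O)-np.array([-.03,.1]); print("settled",np.arctan2(v[1],v[0])-np.arctan2(-.110,-.034),s["contact_force"],s["clock"])
for n in("wrist","side"):
    im,X,T,P=grab(n); np.savez(n+"5.npz",im=im,X=X); cv2.imwrite(f"pics/{n}5.png",im)
    hsv=cv2.cvtColor(im,cv2.COLOR_BGR2HSV); Z=X[...,2]; q=(X[...,:2]-O)@RM
    red=((hsv[...,0]<8)|(hsv[...,0]>172))&(hsv[...,1]>150)&(abs(Z-.065)<.006)&(abs(q[...,0])<.06)&(abs(q[...,1])<.088)
    if red.sum()>30:
        vx,vy,*_=cv2.fitLine(q[red].astype(np.float32),cv2.DIST_HUBER,0,.01,.01).ravel(); 
        a=np.arctan2(-abs(vy),vx*(-np.sign(vy))); print(n,red.sum(),"arm angle",a-np.arctan2(-.110,-.034))
    r=(np.hypot(X[...,0]-.638,X[...,1]+.071)<.03)&(Z>.098)&(Z<.108); print("idler roller",r.sum(),np.median(X[r],0) if r.any() else None)
a=cv2.imread("pics/side5.png")[140:300,210:410]; b=cv2.imread("pics/wrist5.png")
cv2.imwrite("pics/f5.png",np.vstack([cv2.resize(a,(400,300),interpolation=2),cv2.resize(b,(400,300))]))
```

```text
0.1 actual 0.094 r 0.1153 [-4.9  0.9  3.7] 0.0169
0.2 actual 0.191 r 0.1154 [-6.1  1.3  5.1] 0.0172
0.27 actual 0.25 r 0.1154 [-8.7  0.5  7. ] 0.0171
0.34 actual 0.328 r 0.1154 [-6.   0.5  5.5] 0.017
0.41 actual 0.396 r 0.1155 [-7.7 -0.3  5.3] 0.0169
0.48 actual 0.464 r 0.1155 [-7.8 -0.8  7.7] 0.0171
0.54 actual 0.523 r 0.1155 [-9.6 -1.4  7.1] 0.0172
settled 0.5209619976890401 [-7.86615507 -1.13270013  6.55808462] 21.9417
wrist 9747 arm angle 0.5216516939606111
idler roller 1491 [ 0.64404381 -0.07187516  0.1012977 ]
side 209 arm angle 0.5084070650543611
idler roller 4 [ 0.6512279  -0.06879204  0.10232332]
```

View pics/f5.png

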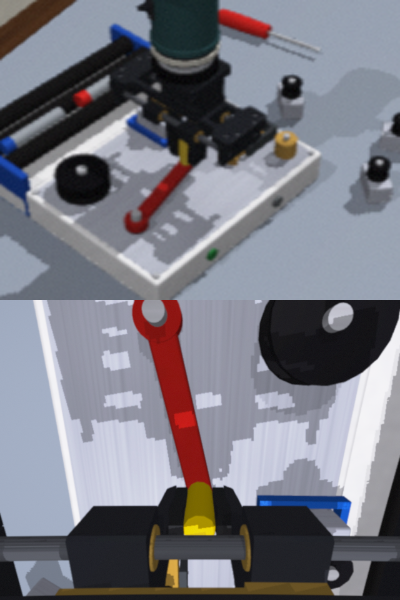

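Picture 8: the arm is pushed back and the post is still held, at about 0.52 rad by both pose and picture. The rim and idler are partly hidden. The roller's median of x=0.644 comes from a partial view, so I check the idler and pawl from the scene camera.

Run:
```python
from h import *
d=np.load("wrist5.npz"); X=d["X"]; Z=X[...,2]; q=(X[...,:2]-O)@RM*1e3
near=np.hypot(X[...,0]-.638,X[...,1]+.071)<.045
for n,lo,hi in(("rim",.056,.062),("top",.074,.083),("roller",.095,.108)):
    m=near&(Z>lo)&(Z<hi); print(n,m.sum(),np.percentile(q[m],[1,99],axis=0).round(1).tolist(),np.median(Z[m]))
im,X,T,P=grab("scene"); Z=X[...,2]
near=np.hypot(X[...,0]-.638,X[...,1]+.071)<.04
for n,XX in(("scene now",X),):
    r=near&(Z>.098)&(Z<.11); print(n,r.sum(),(np.median((XX[r][:,:2]-O)@RM,0)*1e3).round(1) if r.any() else None)
print("seat in mixer",(RM.T@(np.array([.6387,-.0705])-O)*1e3).round(1))
cv2.imwrite("pics/s6.png",cv2.resize(im[200:320,240:400],None,fx=5,fy=5,interpolation=2)); print(manip.state()["contact_force"])
```

```text
rim 2392 [[40.0, -35.5], [107.8, -18.9]] 0.05893820480905859
top 656 [[80.8, -34.5], [97.4, -28.3]] 0.0784545919110008
roller 1491 [[71.3, -56.6], [86.8, -36.0]] 0.1012976986352732
scene now 105 [ 74.7 -48.7]
seat in mixer [ 73.7 -43.6]
[-8.88169206 -1.90029801  6.9658855 ]
```

View pics/s6.png

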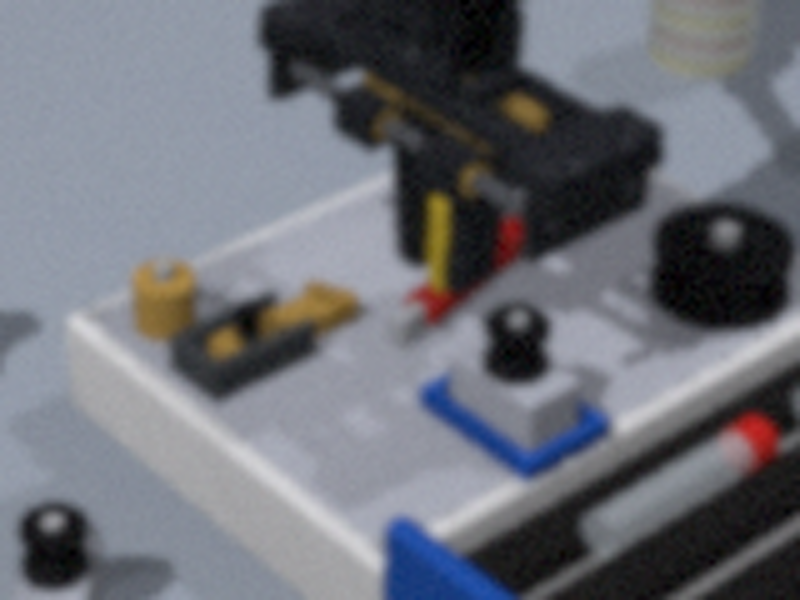

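Picture 9: the idler is home in the rim at (515,390). The arm's nose at (410,320) is well past the extended brass pawl at (335,295), and the post is held. I hand in.

```bash
python3 -c "
from h import *
order.close_job(); print(manip.state()['clock'])"
```

```text
the job is handed in; nothing more can be done
the job is handed in; nothing more can be done
```

The job is handed in: the idler is home in the seat and let go, and the gripper is holding the tensioner arm back past the click. It was about 22 s into the 53 s limit at my last clock reading.

- **Idler:** I took the rightmost of the four look-alikes (y about -0.33). In the wrist picture it sat within about 0.5 mm of the seat centre, at floor height and square to the seat. My first descent was about 2 mm off because I corrected for a pose reading taken before the arm had settled. I recentred it before letting go.
- **Tensioner:** The gripper holds the yellow post with the arm at about 0.52 rad. The tool pose and wrist picture both give 0.52, and the side picture gives 0.51. About 8–9 N pushes back on the tool along x.
- **Pawl:** I did not measure its travel. In the last scene picture it looks sprung out, with the arm's nose well clear of it.
- **Checks that disagreed:** With the arm pushed back, the roller was partly hidden and its raw median was 5–6 mm off. The block and rim edges in the wrist picture, and the last scene picture, still show the idler home.
- **Bystanders:** I kept clear of the dishes, jar and screwdriver, but did not measure their positions again at the end.

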